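# Clamp the salt mill and set the catch bowl

### The job

Get the pink salt mill ready to be opened: lay it in the V of the clamp cradle, its base up close to the end stop and its cap sticking out past the open end, let go, and swing the strap over it until the strap is fully shut. Then slide the rice bowl along the hob, without lifting it, until it stands upright and centred beneath the end of the overhanging cap. Leave the spice jars and everything else where they are.

Things in the scene. Friction and masses are not known exactly. Their poses are not given: they have to be found in the camera images.
- mill_center (a point): Centre of the pink salt mill, 50 mm diameter, 124 mm long, 0.16 to 0.33 kg, lying on the hob, free to roll. On its axis, 62 mm from either end; own +z runs from the flat base to the cap. The whitish cap is the last 36 mm; grip it across the diameter at this point or up to 20 mm towards the base. Mill and lying spice jar may swap places.
- mill_cap_end (a point): Centre of the outer face of the salt mill's cap, on its axis, 62 mm from the mill's centre.
- lying_jar_center (a point): Centre of a spice jar lying on its side, 41 mm diameter, 105 mm long, dark label and lid with white glass; own +z along its axis, from base to lid. A bystander: leave alone.
- cradle: Fixed clamp cradle; origin on the hob under the middle of the V, z up, +x along the V to its open end. Blue 90 degree V, 77 mm long (x -35 to +42 mm), 47 mm wide, edges 80 mm high, so fingers straddle it. End stop: inner face at x = -35 mm, 44 mm wide, up to z = 103 mm. Hinge, strap and catch lie at x = -35 to -1 mm, y = -43 to +62 mm; other sides free. Foot 86 x 84 x 10 mm.
- v_axis (a point): Middle of the axis of a seated 50 mm cylinder: x = 0, y = 0, z = 95 mm in the cradle's frame; axes as the cradle's. With the mill's base near the stop (gap under 10 mm) its cap end lies at x = +89 to +99 mm.
- strap_hinge (a point): Hinge axis of the strap: at x = -18, y = -36, z = 83 mm in the cradle's frame; the axis runs along the cradle's x. This point's axes are the cradle's.
- strap_tab (a point): Middle of the strap's red tab, 82 mm from the hinge axis, moving with the strap. The tab is 18 mm wide along the hinge axis, 6 mm thick and reaches from 64 to 96 mm from the hinge axis; between hinge and tab the steel strap (16 mm wide) arches over the mill.
- strap (a joint): Strap angle in rad: 0 = shut (tab level on the cradle's +y side, arch 1 mm above a seated mill), growing as it swings up and over to the -y side (limit 2.6); the tab is at y = -36 + 82 cos(a), z = 83 + 82 sin(a) mm of the cradle. Friction hinge: stays where left, about 1 N at the tab. Closed fingers can push it over: behind the tab's end, along the arc, at last down on the tab.
- bowl_center (a point): Centre of the rice bowl (white with a green band), 26 mm above its underside; the bowl is 116 mm across its rim and 52 mm high, open and hollow, narrower at the foot, 0.13 to 0.23 kg, loose, upright on the hob; pushed level with closed or part-open fingers at its side it slides without tipping.
- kitchen_timer: White wind-up kitchen timer, 68 mm diameter, 58 mm high; origin under its centre. A bystander: leave alone.
- spice_jar: Standing spice jar with a dark lid, 41 mm diameter, 105 mm high; origin under its centre. A bystander.
- fish_tin: Low round red food tin, 86 mm diameter, 40 mm high; origin under its centre. A bystander.
- match_box: Upright red carton, 56 x 19 mm, 78 mm high; origin under its centre. A bystander.

How it is judged:
By the outcome, as a careful person would: the job done as asked, in the order asked, and still so for the second after the job is handed in, with the robot touching nothing.
It also fails if it takes over 72 s, if anything falls off the work surface, if the arm or the gripper's body presses on something with over 40 N, if the wrist force passes 120 N, or if a joint passes its speed limit or range.

### The arm

A 6-joint arm with a two-finger parallel gripper is mounted at the origin on a cart in front of the work surface, level with it; the furniture and walls round the work are solid. World frame = base frame: x ahead of the robot, y to its left, z up, the work surface at z = 0. Lengths are in m, angles in rad, forces in N, time in s.
With the tool pointing down it reaches from about 0.35 to 0.775 m from the base axis. Payload 5.5 kg.
Tool frame: the origin (TCP) lies at the very end of the fingers, on their centre line; the grasp point (between the pads) lies 19 mm behind it (bot.pinch_z is the distance from the TCP to the grasp point, in m); z points along the fingers, y is the line along which they close (so a half turn about z gives the same grasp; the last joint's range is limited). The gripper opens to 85 mm and grips with 20 to 120 N. Pads are 22 mm wide; open, the fingers measure 114 mm over their backs; the gripper's body (76 mm by 85 mm) begins 54 mm behind the grasp point. The pads swing forward as they close: fully open they stand 13 mm farther back than shut.
Start: joints at [-1.326, 0.313, 0.046, 1.304, 0, 1.431], TCP at [0.216, -0.533, 0.231] pointing down, gripper open.
Joint ranges: [-2.76, 2.76], [-0.86, 1.69], [-1.03, 1.26], [-2.2, 2.34], [-1.47, 1.5], [-3.14, 3.14]. Speed limits (rad/s): [2.57, 2.57, 3.14, 3.14, 3.14, 3.14].

### API

Orientations are given as a rotation vector (axis times angle).
In Python, from rig import bot gives the robot as it stands. Calls block until the motion is done:
- bot.goto(position, orientation): joint-space move of the TCP to a pose.
- bot.move_linear(position, frame=None, max_speed=0.15, force_limit=None): straight line of the TCP; frame=None keeps the orientation; max_speed is the mean speed in m/s. With force_limit (N) it stops when the force on the tool has changed by that much, and returns True; else False.
- bot.move_j(angles): joint-space move.
- bot.gripper_open() and bot.close(): open the fingers fully, or close them until they stop; the grip force is fixed at half the most.
- bot.wait(seconds).
- bot.inverse_kinematics(position, orientation): joint angles nearest the present ones, or None.
- bot.snapshot(name): name is "scene" or "top" or "wrist"; returns a dict with "img" (400x640x3 uint8, red, green, blue), "fx", "fy", "cx", "cy" (pixels), "R" (3x3) and "t" (3): a world point X has camera coordinates R X + t; the wrist camera has in their place "mount" (4x4, takes a point from camera to tool coordinates, whose origin is the TCP and whose axes are the flange's). Camera axes: x right, y down, z forward; pixel columns grow to the right and rows downward; lengths in m; the calibration is good to about 2 mm. The wrist camera is an equidistant fisheye: a pixel r from the principal point sees the ray r / f radians off the axis. A picture is of the moment at which its call begins: read the wrist's pose just before it. There is no depth.
A pose or a line that the arm cannot do raises bot.Unreachable and nothing moves.
- bot.hand_in(): hands the job in; it is judged then, once.
Readings, each from a call of its own:
- bot.get_time_s(): time.
- bot.get_joint_positions(): joint angles.
- bot.get_qvel(): joint speeds.
- bot.get_joint_torque(): joint torques, N m.
- bot.get_eef_pos(): TCP position.
- bot.get_ee_rot(): TCP orientation.
- bot.get_contact_force(): force on the tool from outside, world axes, zero at the start.
- bot.get_moment(): the same for the moment, N m.
- bot.get_grip_width(): opening from 0.0 (shut) to 1.0 (fully open).
- bot.get_gripper_force(): force on a finger pad.
Only numpy, scipy, OpenCV 4.12 (cv2) and the standard library are available. Lean on these libraries where they do the work, as an engineer would, in place of code of your own. Each camera call takes 0.05 s, during which the arm holds its last target. There are 200 camera calls.

## Working session

There is one attempt and no reset: what is moved stays moved. The work goes in short steps, each a Python script; the robot and the scene stay as the last script left them, time stands still between calls to the robot, and variables do not carry over. Pictures are saved under pics/ and viewed, at most 10 in all, crops included, and the job is handed in when it is done.

```bash
mkdir -p pics; python3 - <<'E'
from rig import bot
import cv2,pickle
for n in ("scene","top"):
    s=bot.snapshot(n); pickle.dump(s,open(n+".pkl","wb"))
    cv2.imwrite(f"pics/{n}0.png",s["img"][:,:,::-1]); print(n,s["fx"],s["cx"],s["cy"],s["R"],s["t"])
print(bot.get_ee_rot(),bot.get_time_s(),bot.pinch_z)
E
```

```text
scene 425.5126004707121 315.71486190541185 204.82641434492993 [[-0.52481584 -0.85114715  0.01081016]
 [-0.52578907  0.31416105 -0.79047371]
 [ 0.66941332 -0.42053699 -0.61240057]] [0.27475277 0.35229824 0.88511261]
top 519.0012975714624 325.2221630523564 195.92068042742983 [[ 0.00949182 -0.99992583  0.00763207]
 [-0.98124205 -0.01078358 -0.19247794]
 [ 0.19254597 -0.00566194 -0.98127162]] [-0.02072415  0.53416621  1.20294506]
[-3.08210444e+00 -6.00382259e-01  1.31555264e-04] 0.1 0.0187
```

View pics/scene0.png

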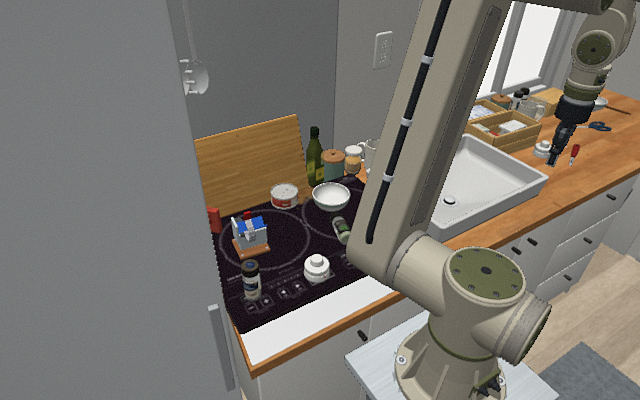

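View pics/top0.png

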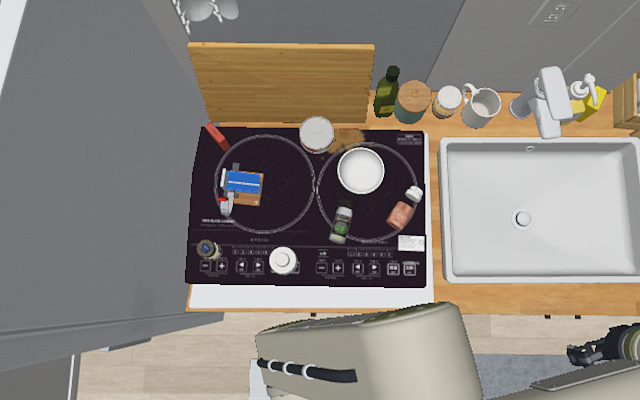

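The top view shows everything: the cradle near (243,186), the mill near (405,208), the bowl at (361,171) and the lying jar at (341,225). I'll enlarge it.

```bash
python3 - <<'E'
import cv2
i=cv2.imread("pics/top0.png")
a=cv2.resize(i[155:225,205:275],None,fx=7,fy=7,interpolation=cv2.INTER_CUBIC)
b=cv2.resize(i[140:245,325:425],None,fx=3,fy=3,interpolation=cv2.INTER_CUBIC)
import numpy as np
c=np.zeros((490,790,3),np.uint8);c[:490,:490]=a;c[:315,490:790]=b
cv2.imwrite("pics/crop0.png",c)
E
```

```text
(no output)
```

View pics/crop0.png

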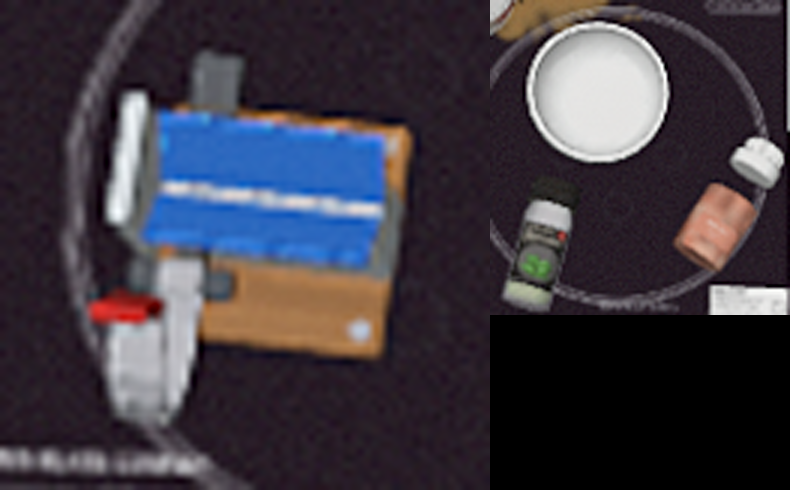

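The crop shows the blue V (stop on the left, open end on the right, strap folded to image-down), the mill base near crop (695,260) and cap end near (767,148), and the bowl rim centre at (597,92). Next I back-project these points.

```bash
cat > h.py <<'E'
import numpy as np,cv2,pickle
from scipy.spatial.transform import Rotation as Ro
def bp(s,u,v,z):
    R,t=np.array(s["R"]),np.array(s["t"]); C=-R.T@t
    d=R.T@np.array([(u-s["cx"])/s["fx"],(v-s["cy"])/s["fy"],1]); return C+d*(z-C[2])/d[2]
def down(yaw):  # tool z down, tool y (closing line) along world direction yaw
    y=np.array([np.cos(yaw),np.sin(yaw),0]);z=np.array([0,0,-1.]);x=np.cross(y,z)
    return Ro.from_matrix(np.c_[x,y,z]).as_rotvec()
def wpix(s,pos,rv,u,v,z):  # wrist fisheye pixel -> world at height z
    dx,dy=u-s["cx"],v-s["cy"];r=np.hypot(dx,dy);th=r/s["fx"]
    d=np.array([np.sin(th)*dx/(r+1e-9),np.sin(th)*dy/(r+1e-9),np.cos(th)])
    M=np.array(s["mount"]);R=Ro.from_rotvec(rv).as_matrix()
    C=R@M[:3,3]+pos;d=R@M[:3,:3]@d; return C+d*(z-C[2])/d[2]
E
python3 - <<'E'
from h import *
s=pickle.load(open("top.pkl","rb"))
A=lambda x,y,z:bp(s,205+x/7-.43,155+y/7-.43,z)
B=lambda x,y,z:bp(s,325+(x-490)/3-.33,140+y/3-.33,z)
np.set_printoptions(precision=4,suppress=True)
tl,tr,bl,br=[A(*p,.08) for p in((160,112),(387,138),(145,245),(368,268))]
print(tl,tr,bl,br)
m=(tl+tr+bl+br)/4;d=(tr-tl)+(br-bl);d/=np.linalg.norm(d);print("Vmid",m,"dir",d,np.degrees(np.arctan2(d[1],d[0])),"origin",m-.0035*d)
a,b=A(165,187,.06),A(383,210,.06);print("Vline",a,b,np.degrees(np.arctan2(*(b-a)[1::-1])),"mid-3.5",(a+b)/2-.0035*d)
a,b=B(695,259,.02),B(767,148,.03);print("mill",a,b,np.linalg.norm(b-a),np.degrees(np.arctan2(*(b-a)[1::-1])),(a+b)/2)
print("bowl",B(597,92,.052)," jar",B(538,245,.02))
print("C",-np.array(s["R"]).T@s["t"])
E
```

```text
[0.5878 0.2185 0.08  ] [0.5796 0.141  0.08  ] [0.5416 0.2214 0.08  ] [0.5345 0.1459 0.08  ]
Vmid [0.5609 0.1817 0.08  ] dir [-0.0996 -0.995   0.    ] -95.71335578920758 origin [0.5612 0.1852 0.08  ]
Vline [0.5662 0.2193 0.06  ] [0.5589 0.144  0.06  ] -95.5140627314193 mid-3.5 [0.5629 0.1851 0.06  ]
mill [ 0.4672 -0.1826  0.02  ] [ 0.5586 -0.242   0.03  ] 0.1094641334068822 -33.034357153581205 [ 0.5129 -0.2123  0.025 ]
bowl [ 0.599  -0.1004  0.052 ]  jar [ 0.4774 -0.054   0.02  ]
C [ 0.2927 -0.0082  1.2834]
```

```bash
python3 - <<'E'
from rig import bot
from h import *
for o in(57,-123):
    for p,y in (((.513,-.212,.18),o),((.513,-.212,.006),o),((.56,.153,.2),o-62.6),((.56,.153,.08),o-62.6)):
        print(o,y,bot.inverse_kinematics(p,down(np.radians(y))))
E
```

```text
57 57 [-0.53650815  0.29463407 -0.10637207  1.16979019  0.          0.0394505 ]
57 57 [-0.53650815  0.44577931 -0.35209791  0.77291911  0.          0.0394505 ]
57 -5.600000000000001 [ 1.28458997e-01  3.34074703e-01 -1.45001160e-03  1.23527161e+00
 -4.44089210e-16  1.79699376e+00]
57 -5.600000000000001 [ 1.28458997e-01  4.10520614e-01 -1.96495764e-01  9.63779949e-01
 -4.44089210e-16  1.79699376e+00]
-123 -123 [-0.53650815  0.29463407 -0.10637207  1.16979019  0.         -3.10214216]
-123 -123 [-0.53650815  0.44577931 -0.35209791  0.77291911  0.         -3.10214216]
-123 -185.6 [ 1.28458997e-01  3.34074703e-01 -1.45001160e-03  1.23527161e+00
 -4.44089210e-16 -1.34459889e+00]
-123 -185.6 [ 1.28458997e-01  4.10520614e-01 -1.96495764e-01  9.63779949e-01
 -4.44089210e-16 -1.34459889e+00]
```

```bash
python3 - <<'E'
from rig import bot
from h import *
bot.goto((.50,-.205,.2),down(np.radians(57)))
p,r=bot.get_eef_pos(),bot.get_ee_rot()
s=bot.snapshot("wrist");pickle.dump((s,p,r),open("w1.pkl","wb"))
cv2.imwrite("pics/w1.png",s["img"][:,:,::-1]);print(p,r,s["fx"],s["cx"],s["cy"],s["mount"],bot.get_time_s())
E
```

```text
[ 0.49989374 -0.20566404  0.20004782] [ 8.94456614e-01  3.01141108e+00 -5.04460819e-04] 309.70691628693146 317.2655207866778 201.25056585617898 [[-5.76389316e-04 -9.50866538e-01 -3.09600539e-01  7.91272932e-02]
 [ 9.99999664e-01 -7.28511922e-04  3.75737356e-04  8.54653115e-05]
 [-5.82823763e-04 -3.09600219e-01  9.50866639e-01 -1.43838373e-01]
 [ 0.00000000e+00  0.00000000e+00  0.00000000e+00  1.00000000e+00]] 1.75
```

View pics/w1.png

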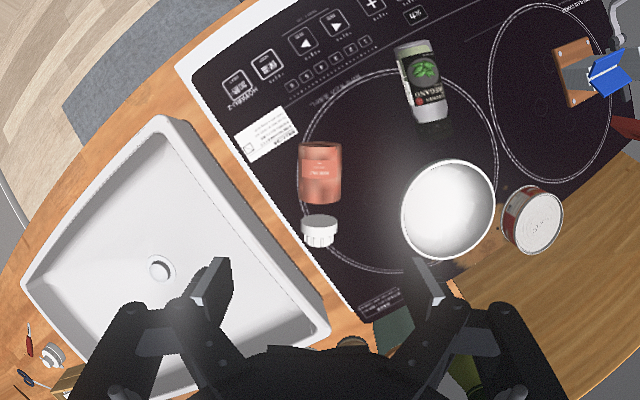

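```bash
python3 - <<'E'
from h import *
np.set_printoptions(precision=4,suppress=True)
s,p,r=pickle.load(open("w1.pkl","rb"))
M=s["mount"];R=Ro.from_rotvec(r).as_matrix();print("cam",R@M[:3,3]+p)
def ln(a,b,za,zb):
    A,B=wpix(s,p,r,*a,za),wpix(s,p,r,*b,zb);print(A,B,np.linalg.norm((B-A)[:2]),np.degrees(np.arctan2(*(B-A)[1::-1])))
for za,zb in((.0,.0),(.025,.025),(.05,.05),(.05,.025),(.05,0)): ln((321,142),(319.5,248),za,zb)
print("sides",wpix(s,p,r,299,185,.025),wpix(s,p,r,342,185,.025))
print("bowl",wpix(s,p,r,448,209,.052))
cv2.imwrite("pics/w1c.png",cv2.resize(s["img"][125:265,230:400,::-1],None,fx=4,fy=4,interpolation=cv2.INTER_CUBIC))
E
```

```text
cam [ 0.4336 -0.1623  0.3439]
[ 0.4718 -0.1821  0.    ] [ 0.58   -0.2544  0.    ] 0.13018555877212593 -33.72847088126752
[ 0.469  -0.1807  0.025 ] [ 0.5694 -0.2477  0.025 ] 0.12072075063180564 -33.7284708812675
[ 0.4662 -0.1793  0.05  ] [ 0.5588 -0.241   0.05  ] 0.11125594249148539 -33.728470881267505
[ 0.4662 -0.1793  0.05  ] [ 0.5694 -0.2477  0.025 ] 0.12382585118369989 -33.56976757348359
[ 0.4662 -0.1793  0.05  ] [ 0.58   -0.2544  0.    ] 0.1363965347994489 -33.440316495024085
sides [ 0.4948 -0.2254  0.025 ] [ 0.5199 -0.1869  0.025 ]
bowl [ 0.5966 -0.1025  0.052 ]
```

View pics/w1c.png

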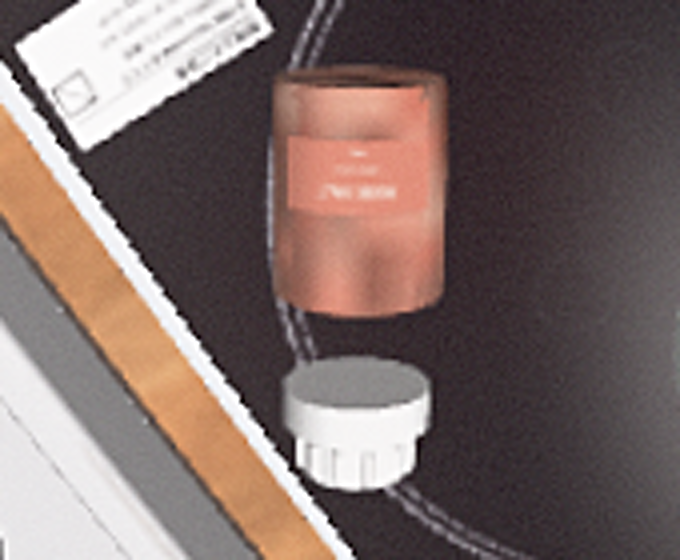

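```bash
python3 - <<'E'
from rig import bot
from h import *
np.set_printoptions(precision=4,suppress=True)
x,y=.5139,-.2108;y0=-33.7
rv=down(np.radians(y0+90))
bot.goto((x,y,.11),rv)
hit=bot.move_linear((x,y,.004),max_speed=.1,force_limit=8)
print(hit,bot.get_eef_pos(),bot.get_contact_force())
bot.close();print(bot.get_grip_width(),bot.get_gripper_force())
bot.move_linear((x,y,.2));f=bot.get_contact_force()
print(bot.get_grip_width(),bot.get_gripper_force(),f,bot.get_moment(),bot.get_time_s())
bot.goto((.57,.12,.22),down(np.radians(-5.6)))
p,r=bot.get_eef_pos(),bot.get_ee_rot()
s=bot.snapshot("wrist");pickle.dump((s,p,r),open("w2.pkl","wb"))
cv2.imwrite("pics/w2.png",s["img"][:,:,::-1]);print(p,r,bot.get_time_s())
E
```

```text
False [ 0.5145 -0.2111  0.0047] [ 0.4073  0.0373 -0.4192]
0.5390010265395152 61.182122412719764
0.5413897533968439 61.58787508669775 [-0.092  -0.0622 -2.9147] [0.0434 0.0412 0.025 ] 5.325
[0.57   0.1194 0.2197] [-2.3274 -2.1101  0.001 ] 6.8667
```

View pics/w2.png

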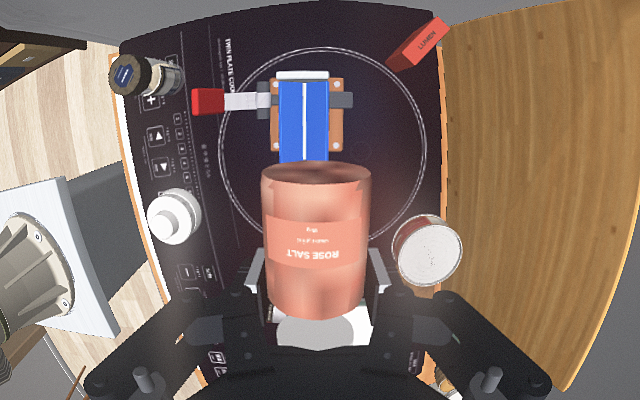

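The mill is held, base toward the stop. The V groove line runs (304.5,84) to (304,158), its edges are at u=279 and 329, the stop is at v=71–80, and the strap tab is at (207,101).

```bash
python3 - <<'E'
from h import *
np.set_printoptions(precision=4,suppress=True)
s,p,r=pickle.load(open("w2.pkl","rb"))
g=lambda u,v,z:wpix(s,p,r,u,v,z)
a,b=g(304.5,84,.06),g(304,158,.06);print("V",a,b,np.degrees(np.arctan2(*(b-a)[1::-1])))
print("edgesL",g(280,82,.08),g(279,158,.08),"R",g(329,82,.08),g(328,158,.08))
print("stop top",g(303,79.5,.103),g(303,71,.103))
print("feet",g(272,81,.01),g(345,81,.01),g(343,147,.01),g(272,145,.01))
print("base top",g(316,163,.25),"base ctr",g(316,173,.2195+.019),"sides",g(261,180,.2385),g(372,180,.2385))
for z in(.13,.15,.17):print("tab",g(207,101,z))
cv2.imwrite("pics/w2c.png",cv2.resize(s["img"][55:175,180:360,::-1],None,fx=4,fy=4,interpolation=cv2.INTER_CUBIC))
E
```

```text
V [0.5678 0.2191 0.06  ] [0.5597 0.1464 0.06  ] -96.36088211196314
edgesL [0.5467 0.2221 0.08  ] [0.5377 0.1523 0.08  ] R [0.5905 0.2174 0.08  ] [0.583  0.1476 0.08  ]
stop top [0.5684 0.2201 0.103 ] [0.5691 0.2272 0.103 ]
feet [0.5301 0.2304 0.01  ] [0.6115 0.2217 0.01  ] [0.6026 0.1463 0.01  ] [0.5215 0.157  0.01  ]
base top [0.5754 0.1766 0.25  ] base ctr [0.5747 0.1702 0.2385] sides [0.5514 0.1696 0.2385] [0.5978 0.1651 0.2385]
tab [0.4939 0.2122 0.13  ]
tab [0.5011 0.211  0.15  ]
tab [0.5083 0.2098 0.17  ]
```

View pics/w2c.png

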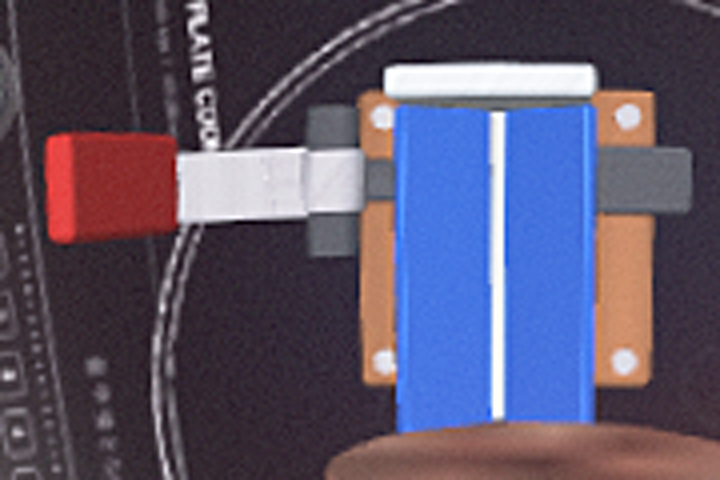

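```bash
cat >> h.py <<'E'
H=np.radians(-96.3);O=np.array([.563,.185,0]);U=np.array([np.cos(H),np.sin(H),0]);V=np.array([-U[1],U[0],0])
def cr(x,y,z): return O+U*x/1000+V*y/1000+np.array([0,0,z/1000])
def tocr(p): d=np.array(p)-O; return np.array([d@U,d@V,d[2]])*1000
E
python3 - <<'E'
from rig import bot
from h import *
np.set_printoptions(precision=2,suppress=True)
rv=down(H+np.pi/2)
bot.goto(cr(38,0,140),rv)
h0=bot.move_linear(cr(38,0,79),max_speed=.1,force_limit=8)
print(h0,tocr(bot.get_eef_pos()),bot.get_contact_force())
if not h0:
    h1=bot.move_linear(cr(5,0,79),max_speed=.04,force_limit=5)
    q=tocr(bot.get_eef_pos());print(h1,q,bot.get_contact_force())
    if h1:
        bot.move_linear(cr(q[0]+4,0,79),max_speed=.04)
        h2=bot.move_linear(cr(q[0]+4,0,72.5),max_speed=.03,force_limit=7)
        print(h2,tocr(bot.get_eef_pos()),bot.get_contact_force())
print(bot.get_time_s())
s=bot.snapshot("scene");cv2.imwrite("pics/s3.png",cv2.resize(s["img"][170:290,190:340,::-1],None,fx=4,fy=4,interpolation=cv2.INTER_CUBIC))
E
```

```text
False [37.99  0.88 79.96] [ 0.61 -0.38 -1.76]
True [20.39 -0.44 78.4 ] [ 0.49 -1.54 -2.44]
True [24.27  0.85 74.17] [-0.42 -0.58  3.89]
9.0917
```

```bash
python3 - <<'E'
from rig import bot
from h import *
np.set_printoptions(precision=2,suppress=True)
bot.gripper_open()
q=tocr(bot.get_eef_pos());print(q,bot.get_contact_force(),bot.get_time_s())
bot.move_linear(cr(q[0],0,230),max_speed=.2)
bot.move_linear(cr(110,0,230),max_speed=.2)
p,r=bot.get_eef_pos(),bot.get_ee_rot()
s=bot.snapshot("wrist");pickle.dump((s,p,r),open("w3.pkl","wb"))
cv2.imwrite("pics/w3.png",s["img"][:,:,::-1]);print(p,bot.get_contact_force(),bot.get_time_s())
E
```

```text
[24.54 -0.51 72.95] [-0.97 -0.76  0.24] 9.6167
[0.55 0.08 0.23] [-0.16  1.17  0.34] 11.175
```

View pics/w3.png

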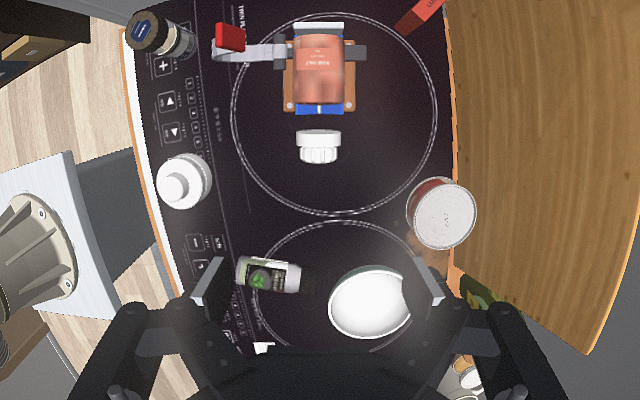

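The mill sits in the V, base near the stop at (318,27), with the cap overhanging at (318,150). Next, the strap.

```bash
python3 - <<'E'
from rig import bot
from h import *
np.set_printoptions(precision=2,suppress=True)
rv=down(H+np.pi)
w,r=11,83
def T(a): # finger corner on the back of the tab
    c,s=np.cos(a),np.sin(a); return cr(-18,-36+r*c-3*s-w*s,83+r*s+3*c)
bot.close()
bot.goto(cr(-10,-112,230),rv)
bot.move_linear(cr(-18,-112,146),max_speed=.2,force_limit=6)
print(tocr(bot.get_eef_pos()),bot.get_contact_force(),bot.get_time_s())
for a in np.linspace(2.3,.15,12):
    h=bot.move_linear(T(a),max_speed=.15,force_limit=20)
    print(round(a,2),h,tocr(bot.get_eef_pos()),bot.get_contact_force())
    if h: break
else:
    h=bot.move_linear(T(0)-[0,0,.006],max_speed=.05,force_limit=15)
    print(h,tocr(bot.get_eef_pos()),bot.get_contact_force())
p,q=bot.get_eef_pos(),bot.get_ee_rot()
s=bot.snapshot("wrist");pickle.dump((s,p,q),open("w4.pkl","wb"))
cv2.imwrite("pics/w4.png",s["img"][:,:,::-1]);print(bot.get_time_s())
E
```

```text
[ -17.78 -111.57  146.37] [-0.14 -1.09  0.15] 13.7
2.3 False [ -18.22 -100.29  144.17] [ 0.01  0.34 -0.12]
2.1 False [-18.31 -89.28 153.99] [-0.49  0.24 -0.02]
1.91 False [-18.09 -76.68 160.37] [ 0.39  0.26 -0.93]
1.71 False [-18.01 -61.87 164.44] [ 0.1   0.4  -0.51]
1.52 False [-17.95 -45.87 165.69] [ 0.53 -0.83  0.82]
1.32 False [-17.92 -29.52 163.89] [ 0.37  0.28 -0.07]
1.13 False [-17.9  -13.37 158.92] [-0.54 -0.05 -0.13]
0.93 False [-17.85   1.87 151.06] [1.05 1.   0.38]
0.74 False [-17.85  15.61 140.59] [ 0.28 -1.05 -0.62]
0.54 False [-17.82  27.36 127.91] [-0.75 -0.34 -0.48]
0.35 False [-17.79  36.67 113.51] [-0.28 -0.15  0.52]
0.15 False [-17.77  43.22  97.98] [-0.28  0.16 -0.63]
True [-18.4   46.76  85.81] [-2.76 -1.01  8.76]
17.2333
```

View pics/w4.png

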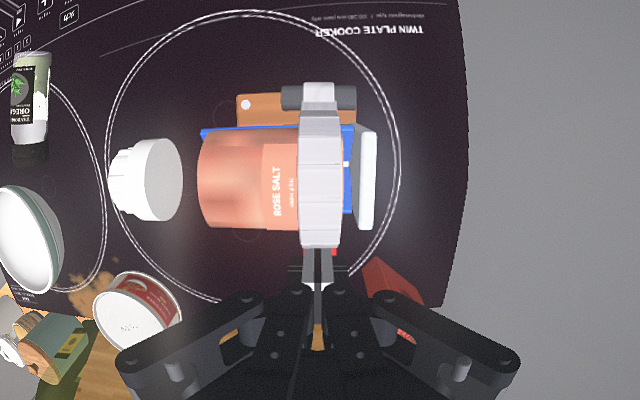

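The strap lies flat with the tab at z≈86 mm, so it's shut. Next I work out the bowl path, checking the jar, tin and bowl positions in cradle coordinates.

```bash
python3 - <<'E'
from rig import bot
from h import *
np.set_printoptions(precision=1,suppress=True)
bot.move_linear(cr(-18,48,230),max_speed=.25)
s=pickle.load(open("top.pkl","rb"))
B=lambda x,y,z:tocr(bp(s,325+(x-490)/3-.33,140+y/3-.33,z))
print("jar",B(553,187,.02),B(527,300,.02),"tin",tocr(bp(s,317,133,.04)),"bowl",B(597,92,.052))
s,p,r=pickle.load(open("w1.pkl","rb"));print("bowl w1",tocr(wpix(s,p,r,448.5,209,.052)))
s,p,r=pickle.load(open("w4.pkl","rb"));g=lambda u,v,z:tocr(wpix(s,p,r,u,v,z))
print("cap end",g(118,180,.095),g(110,182,.095),"body/base",g(198,180,.095))
def tl(x,y,z,ang,tilt):  # push direction angle (world), tool tilted back
    f=np.array([np.cos(ang),np.sin(ang),0]);zt=-np.cos(tilt)*np.array([0,0,1])+np.sin(tilt)*f
    yt=np.cross([0,0,-1.],-f);return cr(x,y,z),Ro.from_matrix(np.c_[np.cross(yt,zt),yt,zt]).as_rotvec()
for t in(0,10,20):
  for pt,d in(((340,105,15),H+np.pi+np.radians(32)),((290,75,15),H+np.pi+np.radians(32)),((250,2,15),H+np.pi),((145,0,15),H+np.pi)):
    print(t,pt,bot.inverse_kinematics(*tl(*pt,d,np.radians(t))))
E
```

```text
jar [253.8  -9.4  20. ] [ 243.2 -104.8   20. ] tin [162.5 152.6  40. ] bowl [279.8  67.1  52. ]
bowl w1 [281.5  65.3  52. ]
cap end [85.1 -0.2 95. ] [91.   0.7 95. ] body/base [37.7  0.9 95. ]
0 (340, 105, 15) [-0.4  0.6 -0.1  0.9  0.  -2.4]
0 (290, 75, 15) [-0.3  0.5 -0.2  0.9  0.  -2.3]
0 (250, 2, 15) [-0.3  0.4 -0.4  0.8  0.  -1.7]
0 (145, 0, 15) [-0.1  0.4 -0.4  0.8  0.  -1.5]
10 (340, 105, 15) [-0.4  0.7  0.1  1.1  0.1 -2.5]
10 (290, 75, 15) [-0.4  0.6 -0.   1.   0.1 -2.4]
10 (250, 2, 15) [-0.4  0.4 -0.4  0.8  0.2 -1.8]
10 (145, 0, 15) [-0.2  0.4 -0.4  0.8  0.2 -1.6]
20 (340, 105, 15) [-0.5  0.8  0.3  1.3  0.2 -2.5]
20 (290, 75, 15) [-0.4  0.7  0.1  1.2  0.2 -2.5]
20 (250, 2, 15) [-0.5  0.5 -0.3  0.9  0.3 -1.9]
20 (145, 0, 15) [-0.3  0.4 -0.4  0.8  0.3 -1.7]
```

```bash
cat >> h.py <<'E'
def tl(x,y,z,th,tilt):  # push heading th from -U (cradle), tool leaning back by tilt
    a=H+np.pi+th;f=np.array([np.cos(a),np.sin(a),0]);zt=-np.cos(tilt)*np.array([0,0,1])+np.sin(tilt)*f
    yt=np.cross([0,0,-1.],-f);return cr(x,y,z),Ro.from_matrix(np.c_[np.cross(yt,zt),yt,zt]).as_rotvec()
def bowl(s,guess=None): # bowl rim centre in cradle mm from a top picture: ellipse round the bright blob nearest the guess
    hsv=cv2.cvtColor(s["img"],cv2.COLOR_RGB2HSV);m=((hsv[...,2]>125)&(hsv[...,1]<60)).astype(np.uint8)
    m[:, :185]=0;m[:,425:]=0;m[:128]=0;m[245:]=0
    m=cv2.morphologyEx(m,cv2.MORPH_OPEN,np.ones((3,3)))
    n,_,st,ce=cv2.connectedComponentsWithStats(m)
    for i in range(1,n):
        if st[i,4]>300: print("blob",st[i],tocr(bp(s,*ce[i],.052)))
E
python3 - <<'E'
from rig import bot
from h import *
np.set_printoptions(precision=1,suppress=True)
s,p,r=pickle.load(open("w3.pkl","rb"));g=lambda u,v,z:tocr(wpix(s,p,r,u,v,z))
print("jar w3 tip",g(300,276,.02),"base",g(238,270,.02),"tin",g(441,213,.04))
s=pickle.load(open("top.pkl","rb"));bowl(s)
print("canister foot",tocr(bp(s,412,118,0)),"cutting board/bottle",tocr(bp(s,385,112,0)))
s=bot.snapshot("top");bowl(s);pickle.dump(s,open("top2.pkl","wb"))
i=cv2.imread("pics/top0.png");i=s["img"][:,:,::-1]
cv2.imwrite("pics/t2.png",cv2.resize(i[120:250,185:435],None,fx=3,fy=3,interpolation=cv2.INTER_CUBIC))
th=np.radians(24)
for t in(.26,.35): print(bot.inverse_kinematics(*tl(345,97,15,th,t)),bot.inverse_kinematics(*tl(345,97,130,th,t)),bot.inverse_kinematics(*tl(140,20,15,th,t)))
E
```

```text
jar w3 tip [250.6 -24.3  20. ] base [ 243.5 -108.3   20. ] tin [154.4 148.8  40. ]
blob [300 128  34  22 628] [162.6 138.1  52. ]
blob [ 337  147   48   47 1682] [281.3  66.4  52. ]
canister foot [400.7 235.9   0. ] cutting board/bottle [329.4 243.6   0. ]
blob [ 185  128   42  117 3891] [-96.1 -31.   52. ]
blob [300 128  34  22 623] [162.5 138.3  52. ]
blob [ 337  147   48   47 1677] [281.3  66.3  52. ]
[-0.5  0.7  0.1  1.2  0.2 -2.4] [-0.5  0.6  0.3  1.4  0.2 -2.4] [-0.2  0.5 -0.2  1.   0.2 -2.1]
[-0.5  0.8  0.2  1.3  0.2 -2.4] [-0.5  0.7  0.4  1.5  0.2 -2.4] [-0.2  0.6 -0.2  1.   0.3 -2.1]
```

```bash
python3 - <<'E'
from rig import bot
from h import *
np.set_printoptions(precision=1,suppress=True)
th,t=np.radians(24),.26;f=np.array([np.cos(th),np.sin(th)])
P=lambda b,D,z: (b[0]+D*f[0],b[1]+D*f[1],z)
b=(281.3,66.4)
p,r=tl(*P(b,78,200),th,t)
bot.gripper_open();bot.goto(p,r)
def go(b,D,z=15,v=.1,fl=12):
    h=bot.move_linear(cr(*P(b,D,z)),max_speed=v,force_limit=fl);print(b,D,h,tocr(bot.get_eef_pos()),bot.get_contact_force(),round(bot.get_time_s(),1));return h
if not go(b,78,15,.2,5) and not go(b,42,v=.06) : go((212,57),42,v=.06)
s=bot.snapshot("top");bowl(s);pickle.dump(s,open("top3.pkl","wb"))
cv2.imwrite("pics/t3.png",cv2.resize(s["img"][120:250,185:435,::-1],None,fx=3,fy=3,interpolation=cv2.INTER_CUBIC))
E
```

```text
(281.3, 66.4) 78 False [352.8  99.   16.3] [ 0.9 -0.1 -0.1] 22.2
(281.3, 66.4) 42 False [319.5  83.5  15.1] [-0.5  0.4  0. ] 22.9
(212, 57) 42 False [250.6  74.2  15. ] [-0.3  0.2  0.3] 24.2
blob [300 128  34  22 617] [162.7 138.5  52. ]
blob [ 291  128  131  117 9836] [298.7  19.2  52. ]
blob [312 152  28  41 682] [190.1  58.4  52. ]
blob [ 197  191   98   54 3909] [ 19.  -93.4  52. ]
```

```bash
cat >> h.py <<'E'
def fitbowl(s,c0):  # template match of the bowl's rim edge (fixed size) near a guess given in cradle mm
    from scipy.optimize import least_squares
    hsv=cv2.cvtColor(s["img"],cv2.COLOR_RGB2HSV);m=((hsv[...,2]>125)&(hsv[...,1]<60)).astype(np.float32)
    R,t=np.array(s["R"]),np.array(s["t"]);a=np.linspace(0,2*np.pi,90,endpoint=False);best=(-1,)
    k=cv2.GaussianBlur(m,(3,3),0)
    def ring(c,r):
        X=np.array([cr(c[0]+r*np.cos(q),c[1]+r*np.sin(q),52) for q in a])@R.T+t
        u=np.rint(s["fx"]*X[:,0]/X[:,2]+s["cx"]).astype(int);v=np.rint(s["fy"]*X[:,1]/X[:,2]+s["cy"]).astype(int)
        return k[v,u]
    for dx in np.arange(-24,25,1.5):
        for dy in np.arange(-24,25,1.5):
            c=(c0[0]+dx,c0[1]+dy);sc=np.sum(np.clip(ring(c,54)-ring(c,62),0,1))
            if sc>best[0]: best=(sc,c)
    return best
E
python3 - <<'E'
from h import *
print(fitbowl(pickle.load(open("top2.pkl","rb")),(275,70)),fitbowl(pickle.load(open("top3.pkl","rb")),(218,60)))
s=pickle.load(open("top3.pkl","rb"))
hsv=cv2.cvtColor(s["img"],cv2.COLOR_RGB2HSV)
for r in range(148,206,2): print(r,''.join('#' if (v>125 and q<60) else '.' for v,q in zip(hsv[r,300:375,2],hsv[r,300:375,1])))
E
```

```text
(np.float32(84.5625), (np.float64(279.5), np.float64(68.5))) (np.float32(35.25), (np.float64(210.5), np.float64(57.0)))
148 .....#.....#########.##...................#...#############################
150 .........#..............##################...##############################
152 ..............###..######...##########..#...###############################
154 .................####..##################..################################
156 ...............###..###################...#################################
158 .............###.#####################...##################################
160 ............##..#####################...###################################
162 ...........##.######################....###################################
164 ..........##..######################...####################################
166 .........###.######################...#####################################
168 .........##.######################...######################################
170 .........##.#####################...#######################################
172 .........##.####
[... 639 characters left out ...]
.#########...###############################################
190 ..............#..########..################################################
192 .................#...###..#################################################
194 ........................###################################################
196 ...................#...####################################################
198 .......................####################################################
200 ......................#####################################################
202 .....................######################################################
204 ....................#######################################################
```

The bowl is at about (210,57) in cradle mm, as planned, so the push offset model holds. I continue to the target.

```bash
python3 - <<'E'
from rig import bot
from h import *
np.set_printoptions(precision=1,suppress=True)
th,t=np.radians(24),.26;f=np.array([np.cos(th),np.sin(th)])
P=lambda b,D,z: (b[0]+D*f[0],b[1]+D*f[1],z)
def go(b,D,z=15,v=.1,fl=10):
    h=bot.move_linear(cr(*P(b,D,z)),max_speed=v,force_limit=fl);print(b,D,h,tocr(bot.get_eef_pos()),bot.get_contact_force(),round(bot.get_time_s(),1));return h
if not go((150,28),42,v=.07): go((95,.5),42,v=.05)
b=tocr(bot.get_eef_pos());b=(b[0]-42*f[0],b[1]-42*f[1])
go(b,85,v=.1);go(b,85,z=180,v=.2)
bot.goto(cr(250,60,250),down(H-np.pi/2))
s=bot.snapshot("top");pickle.dump(s,open("top4.pkl","wb"));print(fitbowl(s,(95,0)))
w=bot.snapshot("scene")
c=np.zeros((480,760,3),np.uint8)
c[:450,:400]=cv2.resize(s["img"][130:220,200:280,::-1],None,fx=5,fy=5,interpolation=cv2.INTER_CUBIC)
c[:480,400:760]=cv2.resize(w["img"][180:300,220:310,::-1],None,fx=4,fy=4,interpolation=cv2.INTER_CUBIC)
cv2.imwrite("pics/f.png",c);print(bot.get_time_s())
E
```

```text
(150, 28) 42 False [188.5  45.3  15. ] [ 0.4 -0.1 -0.6] 25.4
(95, 0.5) 42 False [134.5  18.2  15. ] [ 0.4 -4.3  0. ] 26.8
(np.float64(96.09602875340052), np.float64(1.1207359250855298)) 85 False [174.2  35.7  14.8] [-0.5 -0.4  0.1] 27.4
(np.float64(96.09602875340052), np.float64(1.1207359250855298)) 85 False [173.5  35.  179. ] [-0.3 -0.2 -0.2] 28.4
(np.float32(37.625), (np.float64(95.0), np.float64(1.5)))
28.9417
```

```bash
python3 - <<'E'
from rig import bot
from h import *
s=pickle.load(open("top4.pkl","rb"));w=bot.snapshot("scene")
c=np.zeros((600,800,3),np.uint8)
a=cv2.resize(s["img"][125:250,200:360,::-1],None,fx=3,fy=3,interpolation=cv2.INTER_CUBIC)
b=cv2.resize(w["img"][175:290,215:320,::-1],None,fx=3,fy=3,interpolation=cv2.INTER_CUBIC)
c[:375,:480]=a;c[:345,480:795]=b
cv2.imwrite("pics/f2.png",c)
E
```

```text
(no output)
```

View pics/f2.png

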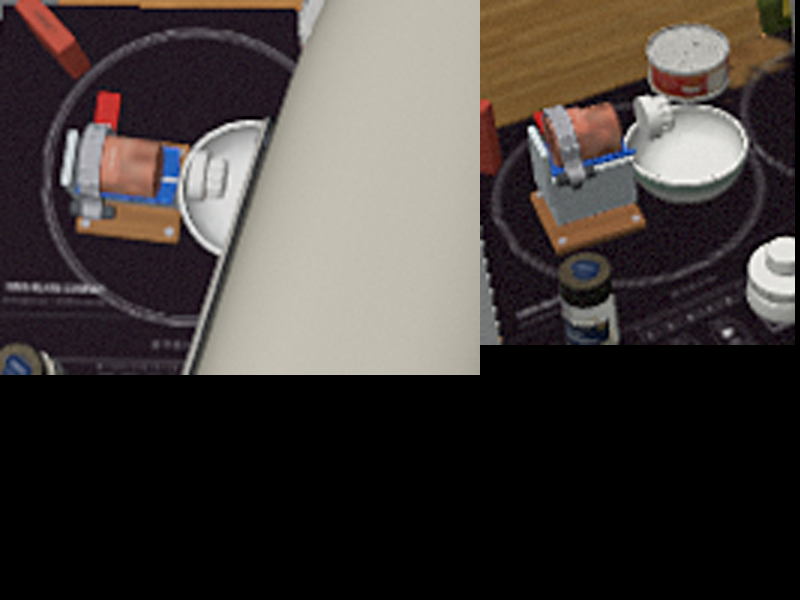

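The strap is shut over the mill and the bowl is upright under the cap, but the arm hides part of it. I'll move the arm aside and measure the bowl, cap end and bystanders by code.

```bash
python3 - <<'E'
from rig import bot
from h import *
np.set_printoptions(precision=1,suppress=True)
bot.move_j([-1.326,.313,.046,1.304,0,-1.5])
s=bot.snapshot("top");pickle.dump(s,open("top5.pkl","wb"))
bowl(s);print(fitbowl(s,(95,0)),bot.get_time_s(),bot.get_contact_force())
print("cap end",tocr(bp(s,200+226/3,125+175/3,.095)),tocr(bp(s,200+229/3,125+175/3,.095)))
print("rim left",tocr(bp(s,200+177/3,125+190/3,.052)))
s0=pickle.load(open("top.pkl","rb"))
d=cv2.absdiff(s["img"],s0["img"]).max(2);d=cv2.morphologyEx((d>40).astype(np.uint8),cv2.MORPH_OPEN,np.ones((3,3)))
n,_,st,_=cv2.connectedComponentsWithStats(d[120:290,185:430])
print(st[1:][st[1:,4]>8]+[185,120,0,0,0])
g=cv2.cvtColor(s["img"],cv2.COLOR_RGB2GRAY)
for r in range(160,216,2): print(r,''.join(' .:-=+*#%@'[v//26] for v in g[r,250:315]))
E
```

```text
blob [300 128  34  22 628] [162.6 138.1  52. ]
blob [ 259  165   48   48 1727] [98.5 -0.6 52. ]
(np.float32(83.25), (np.float64(96.5), np.float64(0.0))) 31.1917 [1.  0.1 0.7]
cap end [83.3  0.8 95. ] [85.6  1.1 95. ]
rim left [40.7 -7.3 52. ]
[[ 337  147   48   47 1777]
 [ 226  155   29   36  638]
 [ 260  165   47   48 1790]
 [ 405  186   18   16  212]
 [ 218  197   15   18  200]
 [ 387  201   26   28  468]]
160 ....... ................................................::-=.....
162 .........................................................:-:-....
164 ...........................            . .................:--= ..
166 .... ............. ..   :*@%%%##%%##%%%%*+.  ..............:::-..
168 ..................  :*%%%#+==+++++++++++*#%%%+.  ......... .:-=. 
170 . .............  :*@%*+=++******########***+*#%%*  .........::-+.
172 =------:..     -#%#=+++*****#################***%@+  ........:--:
174 ++=:-==++++*+-*%*==++****#####%%%%%%%%%%%%######**%%:  ......-=--
176 ++:::----=++*%%%%%#++*###%%%%%%%%%%%%%%%%%%%%%####*#@*  .......:-
178 ==::-------*%#%%%%#+#%%%#*#%%%%%%%%%%%%%%%%%%%%%%###*%
[... 571 characters left out ...]

196 ========+=+%%=+*###%%%%%%%%%%%%%%%%%%%%%%%%%%%%%%%%%%%@: ...:==-.
198 ==========.+%#+**###%%%%%%%%%%%%%%%%%%%%%%%%%%%%%%%%%%+ ...:-::. 
200 ++===+++==  +%%=**##%%%%%%%%%%%%%%%%%%%%%%%%%%%%%%#%@+ ....::-:..
202 ====+*#*=-   =%%++*##%%%%%%%%%%%%%%%%%%%%%%%%%%%%%%%- ....::-:...
204 ==++++++=-... .+%%+**##%%%%%%%%%%%%%%%%%%%%%%%%%%%+. .....-=-....
206  .  ........... :*%%#***##%%%%%%%%%%%%%%%%%##%@#+  ....:---:. ...
208 ................. .=#%@%#**#####%%%%%%###%%%%#-. ......::--......
210 ....................  .+#%@@%%%%%%%%%@@%##=..  .... .:--=. ......
212 .......................    .:-==++=--...   .........::::.........
214 ................................... ..............::--:..........
```

Nothing but the mill, strap and bowl has moved. The bowl is at x≈97–98 mm and the cap end at about 91–93, so I nudge it ~5 mm further with a low force limit.

```bash
python3 - <<'E'
from rig import bot
from h import *
np.set_printoptions(precision=1,suppress=True)
th,t=np.radians(24),.26
p,r=tl(180,41,180,th,t);bot.goto(p,r)
def go(x,y,z,v,fl):
    h=bot.move_linear(cr(x,y,z),max_speed=v,force_limit=fl);print(h,tocr(bot.get_eef_pos()),bot.get_contact_force(),round(bot.get_time_s(),1))
go(180,41,15,.2,6);go(142,22,15,.08,6);go(129.3,18.3,15,.03,8)
go(180,41,15,.1,20);go(180,41,180,.2,20)
bot.move_j([-1.326,.313,.046,1.304,0,-1.5])
s=bot.snapshot("top");pickle.dump(s,open("top6.pkl","wb"));bowl(s);print(fitbowl(s,(93,0)))
s0=pickle.load(open("top5.pkl","rb"))
d=cv2.absdiff(s["img"],s0["img"]).max(2);d=cv2.morphologyEx((d>40).astype(np.uint8),cv2.MORPH_OPEN,np.ones((2,2)))
n,_,st,_=cv2.connectedComponentsWithStats(d[120:290,185:430]);print(st[1:][st[1:,4]>8]+[185,120,0,0,0])
E
```

```text
False [180.3  41.9  16. ] [0.5 0.5 0.9] 34.5
False [141.7  22.   15.1] [-0.5  0.4 -0.1] 35.2
True [134.3  18.7  14.4] [-1.3 -2.7  1. ] 35.5
False [180.4  40.9  14.7] [-0.4 -0.2  0.3] 36.2
False [179.7  40.3 179. ] [-0.4 -0.1 -1.1] 37.2
blob [300 128  34  22 628] [162.6 138.1  52. ]
blob [ 259  165   48   48 1724] [98.5 -0.7 52. ]
(np.float32(82.5625), (np.float64(96.0), np.float64(0.0)))
[]
```

The push stalled at 8 N without moving the bowl. I'll check with closed fingers straight along the axis, with the body well clear of the cap, whether the bowl is against the cradle.

```bash
python3 - <<'E'
from rig import bot
from h import *
np.set_printoptions(precision=1,suppress=True)
bot.close()
p,r=tl(195,-1,180,0,.1);bot.goto(p,r)
def go(x,y,z,v,fl):
    h=bot.move_linear(cr(x,y,z),max_speed=v,force_limit=fl);print(h,tocr(bot.get_eef_pos()),bot.get_contact_force(),round(bot.get_time_s(),1))
go(195,-1,20,.2,6);go(174,-1,20,.05,6)
for x in(168,165,162,160,158): go(x,-1,20,.02,7)
go(195,-1,20,.1,20);go(195,-1,180,.2,20)
bot.move_j([-1.326,.313,.046,1.304,0,-1.5])
s=bot.snapshot("top");pickle.dump(s,open("top7.pkl","wb"));bowl(s);print(fitbowl(s,(93,0)))
s0=pickle.load(open("top5.pkl","rb"))
d=cv2.absdiff(s["img"],s0["img"]).max(2);d=cv2.morphologyEx((d>40).astype(np.uint8),cv2.MORPH_OPEN,np.ones((2,2)))
n,_,st,_=cv2.connectedComponentsWithStats(d[120:290,185:430]);print(st[1:][st[1:,4]>8]+[185,120,0,0,0],bot.get_time_s())
E
```

```text
False [195.3  -0.1  20.9] [-0.4 -0.7  0.3] 43.5
False [173.6  -1.   20.1] [-0.4  0.1  0.6] 44.0
False [168.  -1.  20.] [ 1.  -0.  -0.9] 44.5
False [164.9  -1.   20. ] [ 0.1  0.8 -0.4] 44.8
False [161.9  -1.   20. ] [ 0.8 -0.8  0.3] 45.1
False [161.2  -0.9  20. ] [ 0.1 -5.6  1.1] 45.3
False [161.   -0.7  20. ] [ -1.7 -11.2   1.5] 45.6
False [195.  -1.  20.] [ 1.1  0.2 -0.1] 46.1
False [194.7  -1.7 178.9] [-0.3  0.2  0.1] 47.0
blob [300 128  34  22 628] [162.6 138.1  52. ]
blob [ 259  165   48   48 1721] [98.4 -1.  52. ]
(np.float32(82.625), (np.float64(96.0), np.float64(0.0)))
[] 49.2917
```

The bowl is against the cradle pedestal, so it can't go any closer under the cap. The mill and strap are unchanged, so I hand it in.

```bash
python3 -c "
from rig import bot
print(bot.hand_in())"
```

```text
the job is handed in; nothing more can be done
None
```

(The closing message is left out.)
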